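# Load the cuvette tray and offer up the lamp arm

### The job

Get the photometer ready for its lamp: slide the loaded cuvette tray fully home into the bay, cuvettes left standing in it, and let go of it. Then pick up the off-centre cast lamp arm by its balance point and finish while still holding it still and level, about 3 cm clear above the bay's two pins with each of its holes straight over a pin and the lamp block on the lamp-seat side, ready for a colleague to fit. Do not put it down or let go, and leave the other things on the bench where they are.

Things in the scene. Friction and masses are not known exactly. Their poses are not given: they have to be found in the camera images.
- tray: grey cuvette tray flat on the bench, 300 g: plate 110 mm long (its x), 112 mm wide (y), 6 mm thick; on it a block 90 x 80 mm, up to 24 mm high, with four pockets, three holding cuvettes. Origin: centre of the plate's underside. At its -x end an upright fin is the handle: 10 mm thick (in y), x = -55 to -105 mm, y = 0, 55 mm high. It enters the bay +x end first
- reader: bench photometer, fixed: cream and dark blue housing (255 mm deep, 300 mm wide, up to 160 mm high) with a tray bay before it, a rail with an upright pin on either side. Origin: on the bench under the bay's centre; x points into the bay, to the housing. Rails run x = -60 to +55 mm, up to y = 59 mm either side of the centre. A low square ledge (lamp seat, 14 mm high) lies outside the -y rail only
- bay_mouth (a point): centre of the bay's open end, on the bench, at x = -60 mm of the reader. From here flared guides 12 mm high spread out to x = -98 mm. Bay 118 mm wide; lips on the rails, 12 to 18 mm above the bench, overhang the tray plate's edges by 5 mm, so the tray must be slid in flat along x
- bay_stop (a point): foot of the bay's end wall (30 mm high), at x = +55 mm of the reader. The tray is fully home when its +x edge meets this wall: its origin then lies on the reader's origin, axes parallel
- pin_seat (a point): tip of the steel pin (8 mm thick, tip 55 mm above the bench) on the rail next to the lamp seat, at x = 0, y = -76 mm of the reader; same axes as the reader
- pin_plain (a point): tip of the like pin on the other rail, at x = 0, y = +76 mm of the reader, 55 mm above the bench
- lamp_arm: cast aluminium lamp arm lying on the bench, 500 to 750 g: bar 180 mm long (its x), 22 mm wide, 30 mm high, with a heavy lamp block 50 x 50 mm, 50 mm high, on its +x end (x = +90 to +140 mm). Origin: underside, middle of the 180 mm bar. Off-centre: it balances on the bar at x = +50 mm, 40 mm from the block's near face. Two upright 12 mm holes through the bar at x = -76 and +76 mm
- hole_lamp (a point): centre of the lower mouth of the arm's hole next to the lamp block (x = +76 mm of the arm, on the underside)
- hole_tail (a point): centre of the lower mouth of the hole near the arm's plain end (x = -76 mm of the arm, on the underside)
- cuvette_a: capped cuvette, 12 x 12 mm, 48 mm tall, 12 g, standing loosely in the tray's pocket at x, y = +24, +22 mm of the tray; its top is 54 mm above the bench. Origin: centre of its underside
- cuvette_b: capped cuvette, 12 x 12 mm, 48 mm tall, 12 g, standing loosely in the tray's pocket at x, y = -24, +22 mm of the tray; its top is 54 mm above the bench. Origin: centre of its underside
- cuvette_c: capped cuvette, 12 x 12 mm, 48 mm tall, 12 g, standing loosely in the tray's pocket at x, y = +24, -22 mm of the tray; its top is 54 mm above the bench. Origin: centre of its underside
- beaker: open clear glass beaker, 70 mm across, 85 mm tall; origin: centre of its underside. Bystander
- reagent_bottle: brown glass bottle with a cap, 60 mm across, 130 mm tall; origin: centre of its underside. Bystander
- jar: white plastic jar, 60 mm across, 70 mm tall; origin: centre of its underside. Bystander
- tip_box: closed plastic box of pipette tips, 117 x 82 x 57 mm; origin: centre of its underside. Bystander
- pipette: hand pipette lying on the bench, 240 mm long, 30 mm wide, 24 mm high; origin: on the bench, about its middle, x axis along it towards the tip end. Bystander
- marker: black marker pen lying on the bench, 137 mm long, 11 mm wide, 10 mm high; origin: on the bench about its middle, x axis along it. Bystander
Mind the look-alikes: they are no part of the job. What is shaped like the tray but turquoise or yellow is not meant.

How it is judged:
On the way, in this order (a step that is already met when the one before it is completed fails the run):
1. the tray is fully home in the bay, all three cuvettes upright in it (x of tray in the frame of reader above -0.004 m and y of tray in the frame of reader between -0.006 and 0.006 m and angle between the x axis of tray and the x axis of reader, either way round below 0.06 rad and height (world z) of tray below 0.004 m and angle between each of cuvette_a, cuvette_b, cuvette_c's own z axis and vertical below 0.25 rad), for 0.2 s.
2. the lamp arm is lifted off the bench, gripped at its balance point (height (world z) of lamp_arm above 0.03 m and contact force between lamp_arm and the fingers above 2 N and x of the grasp point in the frame of lamp_arm between 0.035 and 0.065 m), for 0.2 s.
At the end, for the whole second after the job is handed in: Tray within 4 mm of the stop, let go, cuvettes standing in it. Fingers hold the lamp arm within 15 mm of its balance point; it is still, level within 0.07 rad, touching nothing else, each hole within 10 mm of straight over its pin (block on seat side), underside 8 to 60 mm above the tips (all of step 1 and contact force between lamp_arm and the fingers above 2 N and x of the grasp point in the frame of lamp_arm between 0.035 and 0.065 m and horizontal distance between hole_lamp and pin_seat below 0.01 m and horizontal distance between hole_tail and pin_plain below 0.01 m and z of hole_lamp in the frame of pin_seat between 0.008 and 0.06 m and z of hole_tail in the frame of pin_plain between 0.008 and 0.06 m and angle between lamp_arm's own z axis and vertical below 0.07 rad and linear speed of lamp_arm below 0.02 m/s and angular speed of lamp_arm below 0.1 rad/s and contact force between lamp_arm and reader below 0.2 N and contact force between tray and the fingers below 0.2 N and contact force between lamp_arm and tray below 0.2 N and distance between each of cuvette_a, cuvette_b, cuvette_c and tray below 0.045 m and contact force between lamp_arm and cuvette_a below 0.2 N and contact force between lamp_arm and cuvette_b below 0.2 N and contact force between lamp_arm and cuvette_c below 0.2 N); the arm keeps its last pose, push and grip.
It fails at once if a bystander is moved by more than 20 mm or tipped over (distance of any of beaker, reagent_bottle, jar, tip_box, pipette, marker from where it was at the start of the episode above 0.02 m or angle between any of beaker, reagent_bottle, jar, tip_box, pipette, marker's own z axis and vertical above 0.5 rad).
It fails at once if a cuvette falls over (angle between any of cuvette_a, cuvette_b, cuvette_c's own z axis and vertical above 0.6 rad).
It also fails if it takes over 72 s, if anything falls off the work surface, if the arm or the gripper's body presses on something with over 40 N, if the wrist force passes 120 N, or if a joint passes its speed limit or range.

### The arm

A 6-joint arm with a two-finger parallel gripper is mounted at the origin on the work surface. World frame = base frame: x ahead of the robot, y to its left, z up, the work surface at z = 0. Lengths are in m, angles in rad, forces in N, time in s.
With the tool pointing down it reaches from about 0.375 to 0.925 m from the base axis. Payload 5.7 kg.
Tool frame: the origin (TCP) lies at the very end of the fingers, on their centre line; the grasp point (between the pads) lies 19 mm behind it; z points along the fingers, y is the line along which they close (so a half turn about z gives the same grasp; the last joint's range is limited). The gripper opens to 85 mm and grips with 20 to 120 N. Pads are 22 mm wide; open, the fingers measure 114 mm over their backs; the gripper's body (76 mm by 85 mm) begins 54 mm behind the grasp point. The pads swing forward as they close: fully open they stand 13 mm farther back than shut.
Start: joints at [-1.449, 0.359, 1.51, -0, 1.272, -0.115], TCP at [0.141, -0.583, 0.231] pointing down, gripper open.
Joint ranges: [-2.97, 2.97], [-1.01, 2.36], [0.21, 2.38], [-0.96, 4.11], [0.2, 2.71], [-2.98, 2.98]. Speed limits (rad/s): [2.39, 2.39, 3.14, 3.14, 3.14, 3.14].

### API

Orientations are given as a rotation vector (axis times angle).
In Python, from plant import read_state, viewer, bot gives the robot as it stands.
- The arm moves only by the shell command python3 -m handwheel 'ROWS'. ROWS is JSON, a list of rows, each a list of 3 entries, a list of its own where there are three numbers: the turn, a rotation vector about the world's x, y, z in degrees, then the shift along the world's x, y, z in cm, then the closure in counts, from 0 (fully open) to 255 (shut). A call has 1 to 5 rows; each row shifts and turns the commanded pose from where the row before left it; what a row does not reach is not made up. A row lasts 1/12 s, in which the tool goes at most 41.7 mm and 7.16 degrees, less where a joint would pass 70% of its speed; a pose out of reach is approached as far as the arm can. A call is refused whole if a number of a shift passes 4.17 or a number of a turn 7.16, either way. A call with a gripper value outside its range is refused whole. The fingers move at their own pace and stop on an object; the grip force is fixed at half the most. Time passes only in rows, so rows that do not move let the fingers close. It gives the time, the measured TCP pose, the force, the opening and the grip force at its end, in the units of the state.
- read_state(): the state, without advancing time (a new reading comes with each control period).
- viewer.camera(name): name is "scene" or "top"; returns the picture (384x512x3 uint8, blue, green, red); there is no depth.
- viewer.get_calibration(name): a dict with "camera_matrix" (3x3 intrinsics, pixels), "dist_coeffs" ([k1, k2, p1, p2, k3] as OpenCV has them; the pictures are not rectified), "position" and "attitude" of the camera in the world. Camera axes: x right, y down, z forward; pixel columns grow to the right and rows downward; lengths in m; the calibration is good to about 2 mm. A picture is of the moment at which its call begins. get_calibration takes no time and is no camera call.
- bot.finish_job(): hands the job in; it is judged then, once.
Trained networks look in the newest picture that a camera, given by its name, has taken for a name from the list of things; names that differ only in an ending like _2 or _b are one class to them, and where a whole thing is asked for, a point or a joint stands for the part that bears it (a point fixed in the world has none). Each returns a list of dicts, best first, with "confidence" (0 to 1); they miss things now and then, are a little off and sometimes report something else, mostly with a low value. They report only what shows in the picture. A call takes as long as a camera call. They do not tell look-alikes from the thing itself.
- viewer.search_frame(camera, target): "at" ([column, row] in pixels, amid what is visible of it).
- viewer.regions_of(camera, target): "region" (384x512 bool, what is visible of it) and "at" ([column, row] in pixels, amid what is visible of it).
- viewer.tip_of(camera, target): "at" ([column, row] in pixels: a listed point, or the origin of a listed thing).
The state is a dict: "time": time; "joint_positions": joint angles; "joint_vel": joint speeds; "tau": joint torques, N m; "eef_pos": TCP position; "orientation": TCP orientation; "force": force on the tool from outside, world axes, zero at the start; "ft_torque": the same for the moment, N m; "gripper_width": finger opening in m; "grip_force": force on a finger pad.
Only numpy, scipy, OpenCV 4.12 (cv2) and the standard library are available. Lean on these libraries where they do the work, as an engineer would, in place of code of your own. Each camera call takes 0.05 s, during which the arm holds its last target. There are 200 camera calls.

## Working session

There is one attempt and no reset: what is moved stays moved. The work goes in short steps, Python scripts to look and compute and a shell command to move; the robot and the scene stay as the last step left them, time stands still between calls to the robot, and variables do not carry over. Pictures are saved under pics/ and viewed, at most 10 in all, crops included, and the job is handed in when it is done.

```bash
mkdir -p pics; ls; python3 - <<'E'
from plant import read_state, viewer, bot
import cv2
for c in ("scene","top"):
    im=viewer.camera(c); cv2.imwrite(f"pics/{c}0.png",cv2.resize(im,(800,600)))
    print(c,viewer.get_calibration(c))
print(read_state())
for c in ("scene","top"):
  for t in ("tray","lamp_arm","reader"):
    for d in viewer.search_frame(c,t): print(c,t,d)
E
```

```text
pics
scene {'camera_matrix': array([[487.04776226,   0.        , 254.47878361],
       [  0.        , 487.04776226, 193.66528327],
       [  0.        ,   0.        ,   1.        ]]), 'dist_coeffs': array([-0.00337915,  0.        ,  0.        ,  0.        ,  0.        ]), 'position': array([ 1.10725596, -1.02645979,  0.88264716]), 'attitude': array([-2.11497271, -0.63735727,  0.35447498])}
top {'camera_matrix': array([[362.19815358,   0.        , 254.88258075],
       [  0.        , 362.19815358, 190.27888951],
       [  0.        ,   0.        ,   1.        ]]), 'dist_coeffs': array([-0.10816,  0.     ,  0.     ,  0.     ,  0.     ]), 'position': array([ 0.19094411, -0.06343182,  1.26533949]), 'attitude': array([-2.03636201,  2.18076848, -0.22732403])}
{'time': 0.1, 'joint_positions': array([-1.44911111e+00,  3.59465573e-01,  1.51134794e+00, -1.81333685e-05,
        1.27249781e+00, -1.15089344e-01]), 'joint_vel': array([-0.00202834, -0.00163061, -0.0030111 ,  0.00142229, -0.00082195,
        0.00228455]), 'tau': array([-6.01539396e-04, -5.28653133e+01, -2.79349279e+01, -1.65361375e-04,
        5.03462419e-03,  4.12289774e-05]), 'eef_pos': array([ 0.14065694, -0.58263569,  0.2305092 ]), 'orientation': array([-3.11789522e+00, -3.70861781e-01,  3.61021773e-05]), 'force': array([-0.35569337,  0.41102607, -1.1401283 ]), 'ft_torque': array([-0.02672742,  0.07262662, -0.03370442]), 'grip_force': 0.0, 'gripper_width': 0.08485735157926015}
scene tray {'at': [298.0, 206.2], 'confidence': 0.97}
scene tray {'at': [230.2, 198.0], 'confidence': 0.84}
scene tray {'at': [257.8, 130.0], 'confidence': 0.6}
scene tray {'at': [349.7, 132.4], 'confidence': 0.33}
scene reader {'at': [347.2, 133.8], 'confidence': 0.31}
top tray {'at': [145.2, 285.9], 'confidence': 0.94}
top tray {'at': [252.3, 220.6], 'confidence': 0.91}
top lamp_arm {'at': [329.8, 161.2], 'confidence': 0.94}
top reader {'at': [112.7, 184.5], 'confidence': 0.81}
```

View pics/scene0.png

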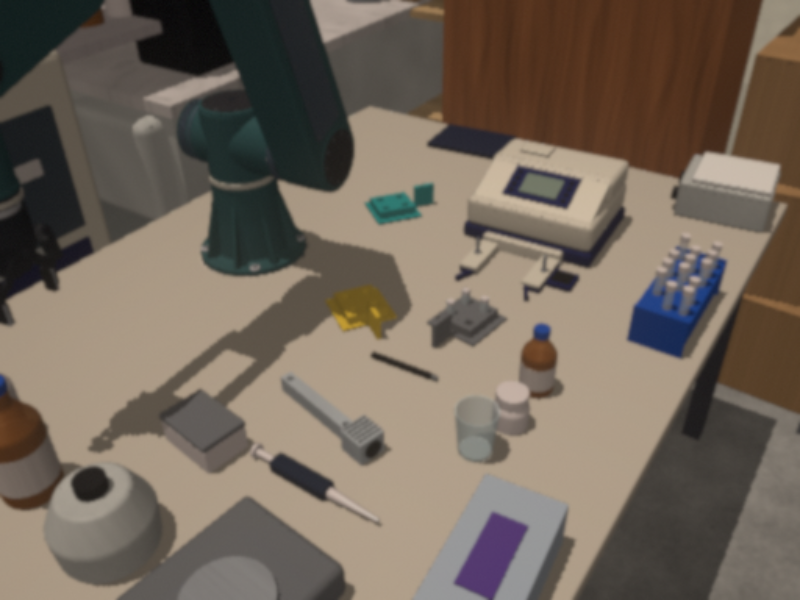

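View pics/top0.png

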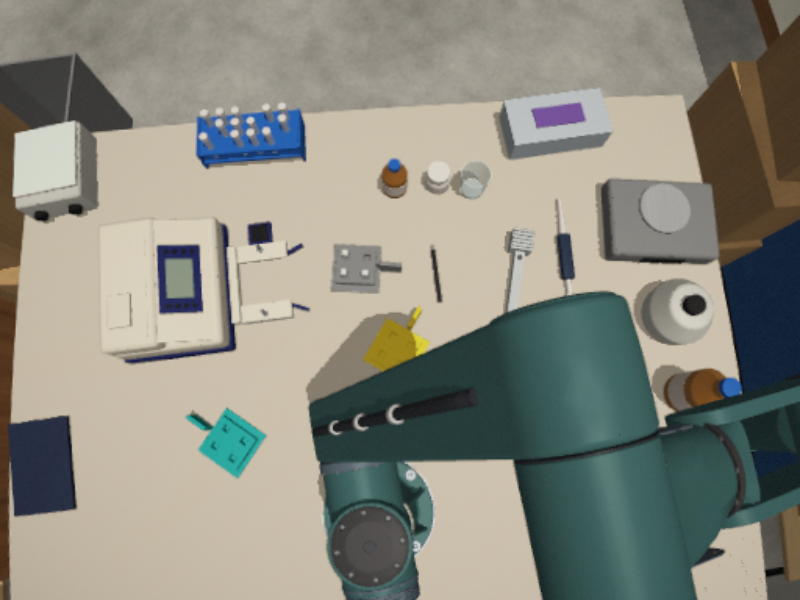

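```bash
cat > h.py <<'E'
import numpy as np, cv2
from scipy.spatial.transform import Rotation as R
from plant import read_state, viewer, bot
C={c:viewer.get_calibration(c) for c in("scene","top")}
def plane(c,px,z):
    k=C[c]; u=cv2.undistortPoints(np.array([[px]],float),k["camera_matrix"],k["dist_coeffs"])[0,0]
    d=R.from_rotvec(k["attitude"]).apply([u[0],u[1],1]); p=k["position"]
    return p+d*(z-p[2])/d[2]
def proj(c,P):
    k=C[c]; Ri=R.from_rotvec(k["attitude"]).inv()
    return cv2.projectPoints(Ri.apply(np.atleast_2d(P)-k["position"]),np.zeros(3),np.zeros(3),k["camera_matrix"],k["dist_coeffs"])[0][:,0]
def show(name,zs):
    for c in C:
        for d in viewer.tip_of(c,name)[:4]: print(name,c,np.round(d["at"],1),d["confidence"],np.round(plane(c,d["at"],zs),4)[:2])
E
python3 - <<'E'
from h import *
for c in C: viewer.camera(c)
for n,z in dict(tray=0,reader=0,bay_mouth=0,bay_stop=0,pin_seat=.055,pin_plain=.055,lamp_arm=0,hole_lamp=0,hole_tail=0,cuvette_a=.03,beaker=0,jar=0,reagent_bottle=0,tip_box=0,pipette=0,marker=0).items(): show(n,z)
E
```

```text
tray scene [298.9 204.7] 0.95 [0.5406 0.0223]
tray scene [249.6 130.4] 0.73 [0.1427 0.3363]
tray scene [231.6 198.1] 0.72 [ 0.3481 -0.0604]
tray scene [204.8 265. ] 0.45 [ 0.4658 -0.3388]
tray top [225.3 172.3] 0.65 [0.5381 0.0273]
tray top [250.5 222.5] 0.63 [ 0.35   -0.0518]
tray top [148.6 286.8] 0.55 [0.1504 0.313 ]
reader scene [323.5 171. ] 0.75 [0.5155 0.2306]
reader scene [321.9 268.8] 0.19 [ 0.7276 -0.1856]
reader top [169.  179.8] 0.91 [0.5246 0.2329]
bay_mouth scene [318.7 176.9] 0.65 [0.5189 0.1903]
bay_mouth scene [305.  152.5] 0.59 [0.4039 0.3039]
bay_mouth top [181.9 180.7] 0.76 [0.5179 0.1858]
bay_stop scene [329.7 164.2] 0.74 [0.5134 0.2802]
bay_stop scene [341.2 249.7] 0.48 [ 0.737  -0.0926]
bay_stop scene [303.4 151.5] 0.44 [0.3957 0.3069]
bay_stop top [152.7 183.9] 0.94 [0.5135 0.293 ]
bay_stop top [164.1 156.5] 0.53 [0.6144 0.2499]
bay_stop top [226.8 171.6] 0.35 [0.5404 0.0217]
pin_seat scene [353.3 161.7] 0.87 [0.6074 0.253 ]
pin_seat top [164.5 158. ] 0.86 [0.5903 0.2349]
pin_plain scene [305.2 151. ] 0.86 [0.4435 0.2299]
pin_plain scene [303.7 289. ] 0.21 [ 0
[... 1269 characters left out ...]
ar top [277.9 116.2] 0.85 [ 0.7425 -0.1806]
jar top [328.3 181.1] 0.64 [ 0.4799 -0.3414]
reagent_bottle scene [342.2 248.1] 0.89 [ 0.7364 -0.0853]
reagent_bottle scene [324.6 170.2] 0.41 [0.5163 0.237 ]
reagent_bottle top [251.  120.8] 0.65 [ 0.7309 -0.0785]
tip_box scene [134.9 283. ] 0.61 [ 0.3591 -0.4853]
pipette scene [203.8 312.7] 0.68 [ 0.5648 -0.4654]
pipette scene [225.6 278.1] 0.52 [ 0.5399 -0.3473]
pipette top [361.1 159.6] 0.94 [ 0.5524 -0.472 ]
pipette top [218.5 163.1] 0.37 [0.5745 0.0503]
pipette top [279.5 178.9] 0.28 [ 0.5    -0.1662]
marker scene [255.  237.4] 0.65 [ 0.5139 -0.1762]
marker top [171.2 182.2] 0.44 [0.5151 0.225 ]
marker top [278.8 178.6] 0.41 [ 0.5013 -0.1638]
```

```bash
cat >> h.py <<'E'
from scipy.optimize import least_squares, minimize
def T(p,P):
    P=np.atleast_2d(np.array(P,float)); c,s=np.cos(p[2]),np.sin(p[2])
    return np.c_[P[:,0]*c-P[:,1]*s+p[0],P[:,0]*s+P[:,1]*c+p[1],P[:,2]]
def box(x0,x1,y0,y1,z0,z1): return [(x,y,z) for x in(x0,x1) for y in(y0,y1) for z in(z0,z1)]
TRAY=[box(-.055,.055,-.056,.056,0,.006),box(-.045,.045,-.04,.04,0,.024),box(-.105,-.055,-.005,.005,0,.055)]+[box(x-.006,x+.006,y-.006,y+.006,.006,.054) for x,y in((.024,.022),(-.024,.022),(.024,-.022))]
ARM=[box(-.09,.09,-.011,.011,0,.03),box(.09,.14,-.025,.025,0,.05)]
S=4
def sil(c,p,boxes):
    m=np.zeros((384*S,512*S),np.uint8)
    for b in boxes:
        q=(proj(c,T(p,b))+.5)*S-.5
        cv2.fillConvexPoly(m,cv2.convexHull(np.round(q*16).astype(np.int32)),255,shift=4)
    return cv2.resize(m,(512,384),interpolation=cv2.INTER_AREA)/255.
def fit(p0,boxes,masks):
    crop={}
    for c in masks:
        q=proj(c,T(p0,sum(boxes,[])));a=np.maximum(q.min(0).astype(int)-15,0);b=q.max(0).astype(int)+15
        crop[c]=(slice(a[1],b[1]),slice(a[0],b[0]))
    f=lambda p:sum(np.abs(sil(c,p,boxes)[crop[c]]-masks[c][crop[c]]).sum() for c in masks)
    r=minimize(f,p0,method="Nelder-Mead",options=dict(initial_simplex=np.array(p0)+np.array([[0,0,0],[.008,0,0],[0,.008,0],[0,0,.1]]),xatol=1e-4,fatol=.05))
    return r.x,r.fun
def kp(pts,obs,p0):
    f=lambda p:np.concatenate([(proj(c,T(p,pts[n]))[0]-o) for n,c,o in obs])
    r=least_squares(f,p0,loss="soft_l1",x_scale=[.01,.01,.1]); return r.x,np.round(f(r.x),1)
RD=dict(reader=(0,0,0),bay_mouth=(-.06,0,0),bay_stop=(.055,0,0),pin_seat=(0,-.076,.055),pin_plain=(0,.076,.055))
def near(c,name,xy,z,tol=30,fn="tip_of"):
    q=proj(c,[*xy,z])[0]; L=[d for d in getattr(viewer,fn)(c,name) if np.hypot(*(np.array(d["at"])-q))<tol]
    return L[0] if L else None
E
python3 - <<'E'
from h import *
ims={c:viewer.camera(c) for c in C}
obs=[]
p0=np.array([.521,.234,1.63])
for n,P in RD.items():
    for c in C:
        d=near(c,n,T(p0,P)[0][:2],P[2],8)
        if d: obs.append((n,c,d["at"]))
pr,res=kp(RD,obs,p0); print("reader",np.round(pr,4),res.tolist())
for name,B,q0,w in(("tray",TRAY,[.54,.025,1.6],(.54,.025)),("lamp_arm",ARM,[.468,-.343,-.25],(.468,-.343))):
    ms={}
    for c in C:
        d=near(c,name,w,0.02,25,"regions_of")
        print(name,c,None if d is None else (d["confidence"],int(d["region"].sum())))
        if d: ms[c]=d["region"].astype(float)
    for c in ms: print(c,[np.round(v,4) for v in fit(q0,B,{c:ms[c]})])
    print("both",[np.round(v,4) for v in fit(q0,B,ms)])
np.save("pr.npy",pr)
im=ims["top"][125:225,120:285]; im=cv2.resize(im,None,fx=4.8,fy=4.8,interpolation=cv2.INTER_CUBIC)
cv2.imwrite("pics/crop1.png",im)
E
```

```text
reader [0.5139 0.236  1.6397] [1.0, -1.7, -0.7, 0.6, 0.3, 0.3, 2.5, 1.1, -0.9, -0.4, 1.5, -1.0, -2.4, 0.2, -2.0, -0.7, -0.2, -1.3]
tray scene (0.92, 949)
tray top (0.6, 968)
scene [array([0.5426, 0.0175, 1.4396]), np.float64(203.8196)]
top [array([0.5398, 0.0196, 1.4464]), np.float64(96.651)]
both [array([0.5406, 0.0192, 1.4424]), np.float64(326.8196)]
lamp_arm scene (0.82, 1364)
lamp_arm top (0.73, 524)
scene [array([ 0.4597, -0.3379, -0.237 ]), np.float64(105.3529)]
top [array([ 0.459 , -0.3374, -0.2378]), np.float64(155.251)]
both [array([ 0.4598, -0.3379, -0.2363]), np.float64(262.6157)]
```

View pics/crop1.png

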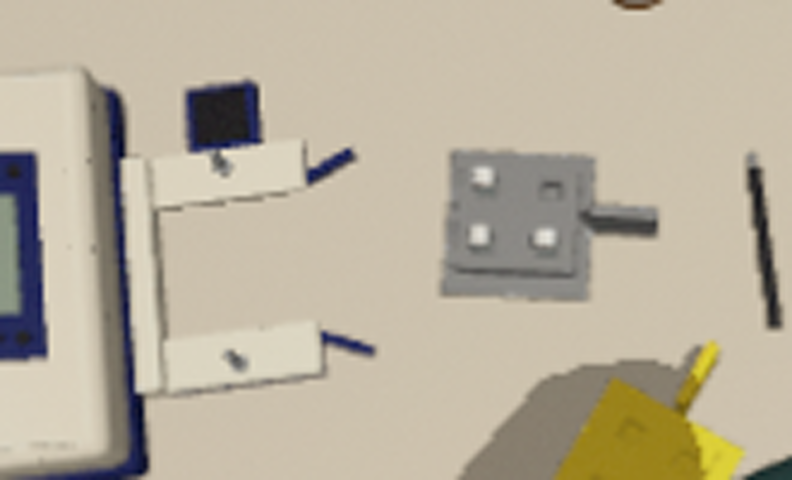

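```bash
cat > ov.py <<'E'
from h import *
def ov(ims,pr,items,wins,f,fn):
    out=[]
    for c,(x0,y0,x1,y1) in wins:
        im=cv2.resize(ims[c][y0:y1,x0:x1],None,fx=f,fy=f,interpolation=cv2.INTER_CUBIC)
        def line(p,a,b,col):
            q=(proj(c,T(p,[a,b]))-[x0,y0]+.5)*f; cv2.line(im,*[tuple(int(v) for v in r) for r in q],col,1,cv2.LINE_AA)
        for s in(-1,1):
            line(pr,(0,s*.076,.018),(0,s*.076,.055),(0,0,255))
            line(pr,(-.06,s*.054,.018),(.055,s*.054,.018),(0,255,0))
            line(pr,(-.06,s*.059,0),(.055,s*.059,0),(255,0,255))
        line(pr,(.055,-.06,.03),(.055,.06,.03),(0,255,0)); line(pr,(-.06,-.09,.018),(-.06,.09,.018),(0,255,0))
        for p,B in items:
            for b in B[:3]:
                for i in range(8):
                    for j in(1,2,4):
                        if i&j==0: line(p,b[i],b[i|j],(0,200,255))
        out.append(im)
    w=max(i.shape[1] for i in out); cv2.imwrite(fn,np.vstack([cv2.copyMakeBorder(i,0,0,0,w-i.shape[1],0) for i in out]))
E
python3 - <<'E'
from ov import *
ims={c:viewer.camera(c) for c in C}
ov(ims,np.load("pr.npy"),[((.5406,.0192,1.4424),TRAY)],[("top",(135,140,265,195)),("scene",(265,140,395,220))],4.4,"pics/ov1.png")
E
```

```text
(no output)
```

View pics/ov1.png

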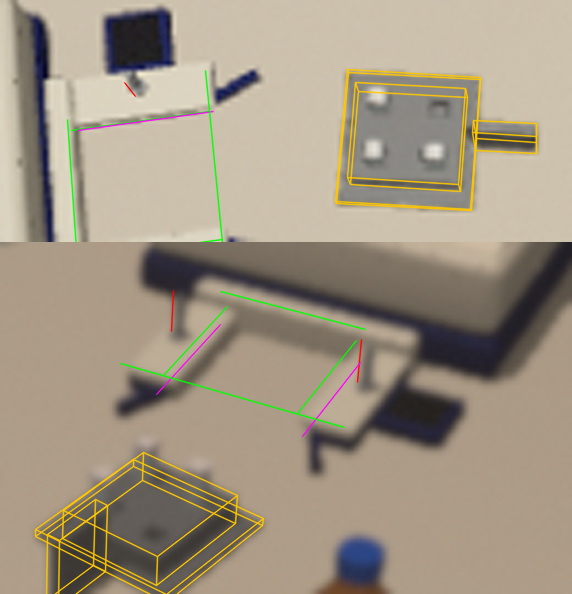

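```bash
python3 - <<'E'
from h import *
ims={c:viewer.camera(c) for c in C}
def cr(c,x0,y0,x1,y1,f):
    i=cv2.resize(ims[c][y0:y1,x0:x1],None,fx=f,fy=f,interpolation=cv2.INTER_CUBIC).astype(float)
    i=np.clip((i-20)*1.25,0,255).astype(np.uint8)
    for k in range(0,x1-x0,5): cv2.line(i,(int((k+.5)*f),0),(int((k+.5)*f),6),(0,0,255),1); cv2.putText(i,str(x0+k),(int((k+.5)*f),18),0,.33,(0,0,255))
    for k in range(0,y1-y0,5): cv2.line(i,(0,int((k+.5)*f)),(6,int((k+.5)*f)),(0,0,255),1); cv2.putText(i,str(y0+k),(8,int((k+.5)*f)+4),0,.33,(0,0,255))
    return i
a=cr("top",150,145,198,211,9); b=np.vstack([cr("scene",288,142,324,172,10)[:297],cr("scene",330,152,366,182,10)[:297]])
cv2.imwrite("pics/z1.png",np.hstack([a,b]))
print(a.shape,b.shape)
E
```

```text
(594, 432, 3) (594, 360, 3)
```

View pics/z1.png

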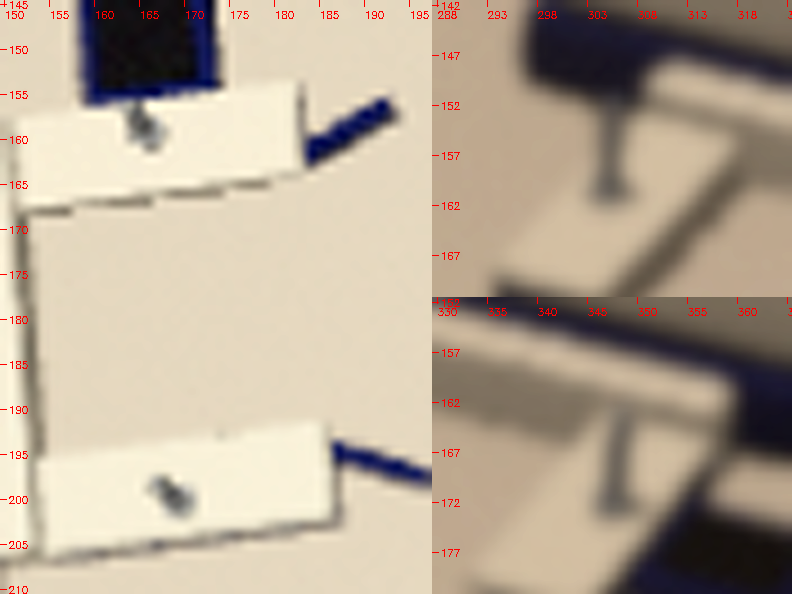

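```bash
python3 - <<'E'
from ov import *
P={}
for n,s in(("s",-1),("p",1)):
    P["t"+n]=(0,s*.076,.055);P["b"+n]=(0,s*.076,.018);P["e"+n]=(-.06,s*.054,.018)
    P["f"+n]=(.055,s*.054,.018)
O=[("ts","top",(164.2,155.9)),("bs","top",(165.9,159.8)),("tp","top",(167.3,198.2)),("bp","top",(169.5,200.6)),("es","top",(183.3,163.6)),("ep","top",(185.9,191.2)),("tp","scene",(305.5,151.)),("bp","scene",(305.1,160.5)),("ts","scene",(348.5,161.8)),("bs","scene",(347.8,172.3))]
for o in (O,[x for x in O if x[1]=="top"],[x for x in O if x[1]=="scene"]):
    r,res=kp(P,o,[.52,.234,1.65]); print(np.round(r,4),res.tolist())
    if o is O: np.save("pr.npy",r)
ims={c:viewer.camera(c) for c in C}
ov(ims,np.load("pr.npy"),[((.5406,.0192,1.4424),TRAY)],[("top",(145,145,265,208)),("scene",(265,140,395,200))],5,"pics/ov2.png")
E
```

```text
[0.5211 0.2332 1.6389] [-0.7, 0.4, 0.2, -0.4, -0.3, 0.1, 0.0, -0.4, -0.4, -0.7, -0.2, 0.7, -0.1, 0.4, -0.2, 0.4, -0.1, 1.0, -0.5, 0.2]
[0.5209 0.2324 1.6364] [-0.4, 0.4, 0.4, -0.4, -0.1, 0.1, 0.2, -0.3, -0.1, -0.6, 0.0, 0.8]
[0.5204 0.2363 1.649 ] [0.0, 0.0, -0.0, -0.0, 0.2, 0.4, -0.2, -0.4]
```

View pics/ov2.png

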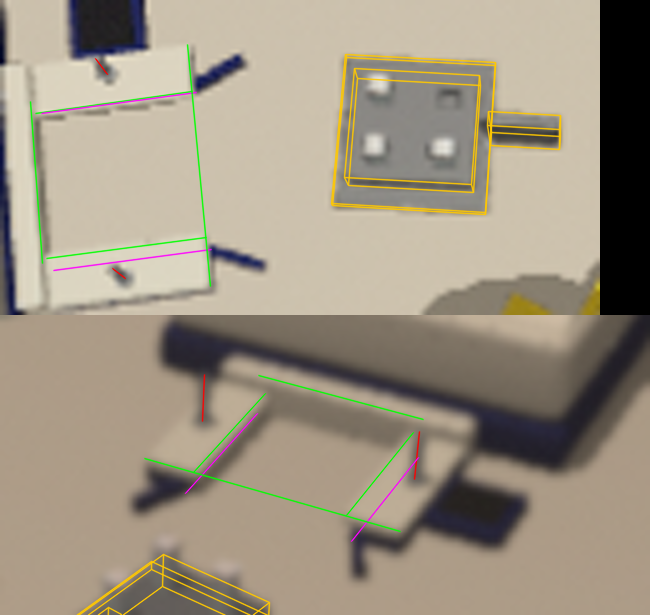

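Candidates for the tray: grey at top (232,171), yellow at (252,221), turquoise at (147,284). The close crop shows the grey one with three white cuvettes and its fin pointing away from the bay, so that is the tray. The reader overlay fits to within a pixel. Moving to above the fin.

```bash
for i in 1; do
python3 -m handwheel '[[[0,0,3.45],[1.95,2.61,-0.4],0],[[0,0,3.45],[1.95,2.61,-0.4],0],[[0,0,3.45],[1.95,2.61,-0.4],0],[[0,0,3.45],[1.95,2.61,-0.4],0],[[0,0,3.45],[1.95,2.61,-0.4],0]]'
python3 -m handwheel '[[[0,0,3.45],[1.95,2.61,-0.4],0],[[0,0,3.45],[1.95,2.61,-0.4],0],[[0,0,3.45],[1.95,2.61,-0.4],0],[[0,0,3.45],[1.95,2.61,-0.4],0],[[0,0,3.45],[1.95,2.61,-0.4],0]]'
python3 -m handwheel '[[[0,0,3.45],[1.95,2.61,-0.4],0],[[0,0,3.45],[1.95,2.61,-0.4],0],[[0,0,3.45],[1.95,2.61,-0.4],0],[[0,0,3.45],[1.95,2.61,-0.4],0],[[0,0,3.45],[1.95,2.61,-0.4],0]]'
python3 -m handwheel '[[[0,0,3.45],[1.95,2.61,-0.4],0],[[0,0,3.45],[1.95,2.61,-0.4],0],[[0,0,3.45],[1.95,2.61,-0.4],0],[[0,0,3.45],[1.95,2.61,-0.4],0],[[0,0,3.45],[1.95,2.61,-0.4],0]]'
python3 -m handwheel '[[[0,0,0],[0,0,0],0],[[0,0,0],[0,0,0],0]]'
done
cat >> h.py <<'E'
def st():
    s=read_state(); m=R.from_rotvec(s["orientation"]).as_matrix()
    print("t",round(s["time"],2),"tcp",np.round(s["eef_pos"],4),"y-ang",round(np.arctan2(m[1,1],m[0,1]),4),"tilt",round(np.arccos(-m[2,2]),4),"F",np.round(s["force"],1),"w",round(s["gripper_width"],4),"gf",round(s["grip_force"],1),"j",np.round(s["joint_positions"],2))
    return s
E
python3 - <<'E'
from h import *
st()
for c in C:
    viewer.camera(c)
ms={}
for c in C:
    d=near(c,"tray",(.54,.02),.02,25,"regions_of")
    if d: ms[c]=d["region"].astype(float); print(c,fit([.54,.02,1.45],TRAY,{c:ms[c]}))
E
```

```text
time: 3.62
eef_pos: [0.2389, -0.4515, 0.2112]
orientation: [3.027, 0.838, 0.0]
force: [0.0, -0.1, -0.4]
gripper_width: 0.0854
grip_force: 0.0
time: 4.03
eef_pos: [0.3365, -0.321, 0.1913]
orientation: [2.867, 1.283, 0.0]
force: [0.1, -0.3, 1.1]
gripper_width: 0.0855
grip_force: 0.0
time: 4.45
eef_pos: [0.4342, -0.1904, 0.1713]
orientation: [2.642, 1.699, 0.0]
force: [1.5, -0.6, 0.4]
gripper_width: 0.0856
grip_force: 0.0
time: 4.87
eef_pos: [0.5317, -0.0597, 0.1512]
orientation: [2.357, 2.076, 0.0]
force: [-0.7, -0.2, -0.1]
gripper_width: 0.0855
grip_force: 0.0
time: 5.03
eef_pos: [0.5314, -0.06, 0.151]
orientation: [-2.358, -2.076, 0.0]
force: [-0.6, 0.1, -0.5]
gripper_width: 0.0852
grip_force: 0.0
t 5.03 tcp [ 0.5314 -0.06    0.151 ] y-ang -0.127 tilt 0.0002 F [-0.6  0.1 -0.5] w 0.0852 gf 0.0 j [-0.24  0.36  1.74 -0.    1.04 -0.11]
scene (array([0.54259201, 0.01610088, 1.43493929]), np.float64(185.12941176470585))
```

```bash
python3 -m handwheel '[[[0,0,0],[0,0,-2],0],[[0,0,0],[0,0,-2.5],0],[[0,0,0],[0,0,-2.5],0],[[0,0,0],[0,0,-2],0],[[0,0,0],[0,0,-1.5],0]]' >/dev/null
python3 -m handwheel '[[[0,0,0],[0,0,-1.2],0],[[0,0,0],[0,0,-1],0],[[0,0,0],[0,0,-0.6],0],[[0,0,0],[0,0,0],0]]'
python3 -m handwheel '[[[0,0,0],[0,0,0],130],[[0,0,0],[0,0,0],180],[[0,0,0],[0,0,0],200],[[0,0,0],[0,0,0],215],[[0,0,0],[0,0,0],230]]'
python3 -m handwheel '[[[0,0,0],[0,0,0],255],[[0,0,0],[0,0,0],255],[[0,0,0],[0,0,0],255],[[0,0,0],[0,0,0],255],[[0,0,0],[0,0,0],255]]'
python3 - <<'E'
from h import *
st()
E
```

```text
time: 5.98
eef_pos: [0.5299, -0.0617, 0.0174]
orientation: [-2.361, -2.07, 0.002]
force: [-0.6, -0.4, 0.9]
gripper_width: 0.0855
grip_force: 0.0
time: 6.4
eef_pos: [0.5312, -0.0612, 0.0188]
orientation: [2.36, 2.072, 0.001]
force: [0.2, 0.0, 0.3]
gripper_width: 0.0255
grip_force: 0.0
time: 6.82
eef_pos: [0.531, -0.0613, 0.0187]
orientation: [2.36, 2.073, 0.0]
force: [-0.7, 1.3, 6.2]
gripper_width: 0.0092
grip_force: 59.1
t 6.82 tcp [ 0.531  -0.0613  0.0187] y-ang -0.1295 tilt 0.0005 F [-0.7  1.3  6.2] w 0.0092 gf 59.1 j [-0.24  0.55  1.85 -0.    0.74 -0.11]
```

```bash
python3 -m handwheel '[[[0,0,1],[0.1,0,0],255],[[0,0,2],[0.15,0,0],255],[[0,0,2],[0.2,0,0],255],[[0,0,2],[0.2,0,0],255],[[0,0,2],[0.15,0,0],255]]' >/dev/null
python3 -m handwheel '[[[0,0,1.5],[0.1,0,0],255],[[0,0,0.8],[0.1,0,0],255],[[0,0,0],[0,0.3,0],255],[[0,0,0],[-0.05,0.8,0],255],[[0,0,0],[-0.07,1,0],255]]'>/dev/null
python3 -m handwheel '[[[0,0,0],[-0.07,1,0],255],[[0,0,0],[-0.07,1,0],255],[[0,0,0],[-0.05,0.7,0],255],[[0,0,0],[0,0.3,0],255],[[0,0,0],[0,0,0],255]]'
python3 - <<'E'
from h import *
s=st(); pr=np.load("pr.npy"); d=s["eef_pos"][:2]-pr[:2]; c,n=np.cos(pr[2]),np.sin(pr[2]); print("tool in reader",d@[c,n],d@[-n,c])
ims={c:viewer.camera(c) for c in C}
ms={}
for c in C:
    d=near(c,"tray",(.53,.08),.02,25,"regions_of")
    if d: ms[c]=d["region"].astype(float); print(c,fit([.53,.08,1.63],TRAY,{c:ms[c]}))
im=np.hstack([cv2.resize(ims[c][y:y+90,x:x+75],None,fx=5.3,fy=5.3,interpolation=cv2.INTER_CUBIC) for c,x,y in(("top",150,140),("scene",285,140))]); cv2.imwrite("pics/a1.png",im)
E
```

```text
time: 8.07
eef_pos: [0.5381, -0.0093, 0.0187]
orientation: [2.144, 2.295, 0.001]
force: [0.2, 0.1, 6.4]
gripper_width: 0.0089
grip_force: 59.3
t 8.07 tcp [ 0.5381 -0.0093  0.0187] y-ang 0.0682 tilt 0.0011 F [0.2 0.1 6.4] w 0.0089 gf 59.3 j [-0.15  0.55  1.84  0.    0.74 -0.21]
tool in reader -0.24309491702152217 -0.00043618666358014095
scene (array([0.53440331, 0.07042903, 1.61759662]), np.float64(453.4078431372549))
```

View pics/a1.png

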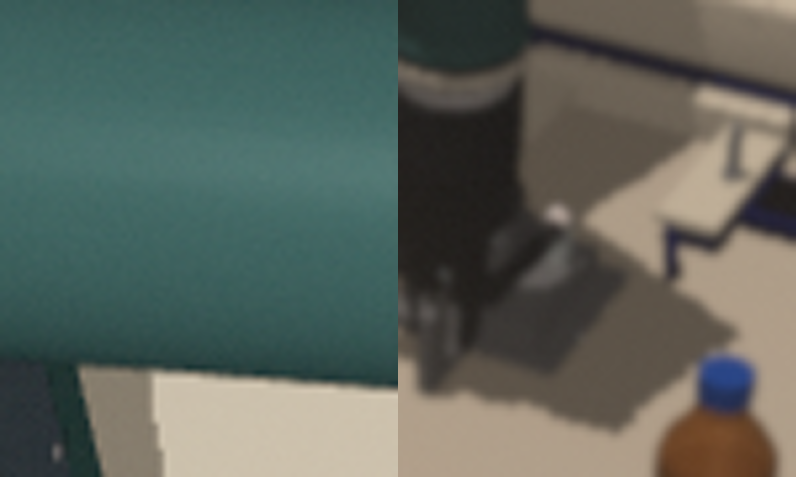

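The arm hides the bay in the top view. The scene view shows the tray held flat in front of the bay, cuvette cap near crop (555,215). I'll go on in short advances and watch the force.

```bash
python3 -m handwheel '[[[0,0,0],[-0.03,0.5,0],255],[[0,0,0],[-0.07,1,0],255],[[0,0,0],[-0.07,1,0],255],[[0,0,0],[-0.07,1,0],255],[[0,0,0],[-0.07,1,0],255]]'
python3 -m handwheel '[[[0,0,0],[-0.07,1,0],255],[[0,0,0],[-0.05,0.7,0],255],[[0,0,0],[-0.05,0.5,0],255],[[0,0,0],[-0.03,0.5,0],255],[[0,0,0],[0,0,0],255]]'
python3 - <<'E'
from h import *
s=st(); pr=np.load("pr.npy"); d=s["eef_pos"][:2]-pr[:2]; c,n=np.cos(pr[2]),np.sin(pr[2]); print("tool in reader",d@[c,n],d@[-n,c])
E
```

```text
time: 8.68
eef_pos: [0.5352, 0.0349, 0.0187]
orientation: [2.144, 2.294, 0.0]
force: [1.4, -5.6, 6.0]
gripper_width: 0.0094
grip_force: 59.2
time: 9.1
eef_pos: [0.5329, 0.0627, 0.0187]
orientation: [2.144, 2.295, 0.001]
force: [0.4, -0.2, 6.6]
gripper_width: 0.0091
grip_force: 59.3
t 9.1 tcp [0.5329 0.0627 0.0187] y-ang 0.068 tilt 0.0011 F [ 0.4 -0.2  6.6] w 0.0091 gf 59.3 j [-0.01  0.55  1.85 -0.    0.74 -0.08]
tool in reader -0.17089166792314112 -0.00013686549678259568
```

```bash
python3 -m handwheel '[[[0,0,0],[-0.03,0.5,0],255],[[0,0,0],[-0.07,1,0],255],[[0,0,0],[-0.07,1,0],255],[[0,0,0],[-0.07,1,0],255],[[0,0,0],[-0.05,0.7,0],255]]'
python3 -m handwheel '[[[0,0,0],[-0.07,1,0],255],[[0,0,0],[-0.07,1,0],255],[[0,0,0],[-0.05,0.7,0],255],[[0,0,0],[-0.05,0.6,0],255],[[0,0,0],[0,0,0],255]]'
python3 -m handwheel '[[[0,0,0],[-0.02,0.3,0],255],[[0,0,0],[-0.02,0.3,0],255],[[0,0,0],[0,0,0],255]]'
python3 - <<'E'
from h import *
s=st(); pr=np.load("pr.npy"); d=s["eef_pos"][:2]-pr[:2]; c,n=np.cos(pr[2]),np.sin(pr[2]); print("tool in reader",d@[c,n],d@[-n,c])
E
```

```text
time: 9.52
eef_pos: [0.5299, 0.1042, 0.0187]
orientation: [2.144, 2.295, -0.0]
force: [0.2, -5.4, 6.1]
gripper_width: 0.0097
grip_force: 59.3
time: 9.93
eef_pos: [0.5274, 0.138, 0.0187]
orientation: [2.144, 2.296, 0.001]
force: [0.4, 1.0, 7.1]
gripper_width: 0.0096
grip_force: 59.4
time: 10.18
eef_pos: [0.527, 0.1431, 0.0187]
orientation: [2.144, 2.295, 0.0]
force: [0.0, -3.5, 7.1]
gripper_width: 0.0095
grip_force: 59.4
t 10.18 tcp [0.527  0.1431 0.0187] y-ang 0.068 tilt 0.0008 F [ 0.  -3.5  7.1] w 0.0095 gf 59.4 j [ 0.14  0.56  1.82 -0.    0.76  0.07]
tool in reader -0.09027829997582663 0.0002709476539493835
```

```bash
python3 -m handwheel '[[[0,0,0],[-0.02,0.3,0],255],[[0,0,0],[-0.02,0.3,0],255],[[0,0,0],[0,0,0],255]]' | grep -E "eef|^force"
python3 -m handwheel '[[[0,0,0],[-0.02,0.2,0],255],[[0,0,0],[0,0,0],255]]' | grep -E "eef|^force"
python3 -m handwheel '[[[0,0,0],[-0.02,0.2,0],255],[[0,0,0],[0,0,0],255]]' | grep -E "eef|^force"
```

```text
eef_pos: [0.5266, 0.149, 0.0187]
force: [0.0, -4.7, 6.6]
eef_pos: [0.5264, 0.1508, 0.0187]
force: [1.4, -5.1, 7.3]
eef_pos: [0.5262, 0.1527, 0.0187]
force: [0.4, -4.5, 5.8]
```

```bash
for k in 1; do
python3 -m handwheel '[[[0,0,0],[-0.01,0.15,0],255],[[0,0,0],[0,0,0],255]]' | grep -E "eef|^force"
python3 -m handwheel '[[[0,0,0],[-0.01,0.15,0],255],[[0,0,0],[0,0,0],255]]' | grep -E "eef|^force"
done
```

```text
eef_pos: [0.526, 0.1532, 0.0187]
force: [0.1, -9.9, 8.5]
eef_pos: [0.5257, 0.1532, 0.0187]
force: [0.6, -18.0, 9.2]
```

```bash
python3 -m handwheel '[[[0,0,0],[0,0,0],200],[[0,0,0],[0,0,0],150],[[0,0,0],[0,0,0],130],[[0,0,0],[0,-0.2,0],130],[[0,0,0],[0,0,0],130]]'
python3 -m handwheel '[[[0,0,0],[0,0,0.8],130],[[0,0,0],[0,0,1.5],130],[[0,0,0],[0,0,2.5],130],[[0,0,0],[0,0,3],130],[[0,0,0],[0,0,3],130]]'
python3 -m handwheel '[[[0,0,0],[0,-1.5,3],0],[[0,0,0],[0,-3,2],0],[[0,0,2],[0,-4,0],0],[[0,0,5],[0,-4,0],0],[[0,0,6],[0,-4,0],0]]'
python3 -m handwheel '[[[0,0,7],[0,-4,0],0],[[0,0,7],[0,-4,0],0],[[0,0,7],[0,-4,0],0],[[0,0,7],[0,-4,0],0],[[0,0,7],[0,-4,0],0]]'
python3 - <<'E'
from h import *
s=st()
ims={c:viewer.camera(c) for c in C}
for n,B,p0 in(("tray",TRAY,[.521,.233,1.64]),("lamp_arm",ARM,[.4598,-.338,-.2363])):
    for c in C:
        d=near(c,n,p0[:2],.02,15,"regions_of")
        if d: print(n,c,d["region"].sum(),fit(p0,B,{c:d["region"].astype(float)}))
im=np.hstack([cv2.resize(ims[c][y:y+90,x:x+75],None,fx=5.3,fy=5.3,interpolation=cv2.INTER_CUBIC) for c,x,y in(("top",140,140),("scene",285,130))]); cv2.imwrite("pics/a2.png",im)
E
```

```text
time: 11.52
eef_pos: [0.5255, 0.154, 0.018]
orientation: [-2.144, -2.295, 0.001]
force: [0.2, -0.0, 0.6]
gripper_width: 0.0422
grip_force: 0.0
time: 11.93
eef_pos: [0.5251, 0.1538, 0.1274]
orientation: [-2.144, -2.294, 0.002]
force: [0.4, -0.7, 0.4]
gripper_width: 0.0419
grip_force: 0.0
time: 12.35
eef_pos: [0.5259, -0.0124, 0.1777]
orientation: [1.864, 2.527, 0.002]
force: [0.3, -0.3, -0.1]
gripper_width: 0.0856
grip_force: 0.0
time: 12.77
eef_pos: [0.5258, -0.203, 0.1769]
orientation: [1.062, 2.956, 0.0]
force: [0.4, -0.2, -0.1]
gripper_width: 0.0852
grip_force: 0.0
t 12.77 tcp [ 0.5258 -0.203   0.1769] y-ang 0.8812 tilt 0.0004 F [ 0.4 -0.2 -0.1] w 0.0852 gf 0.0 j [-0.49  0.36  1.65  0.    1.12 -1.37]
tray scene 585 (array([0.52072032, 0.23409931, 1.66411286]), np.float64(272.5882352941176))
```

View pics/a2.png

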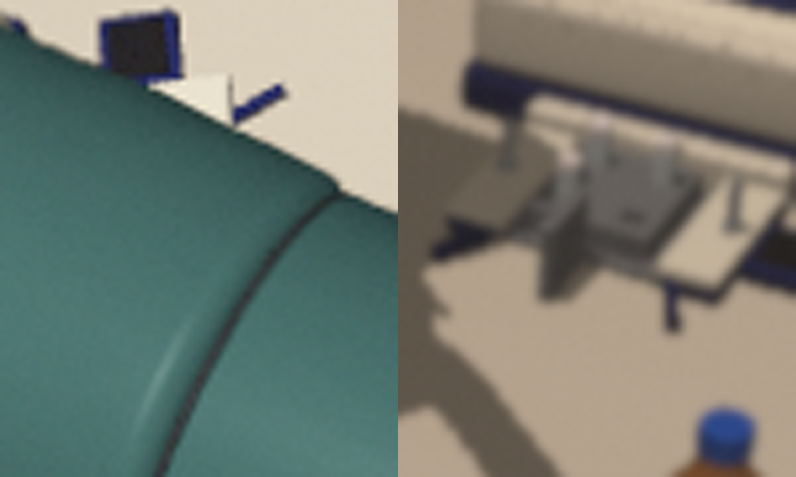

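Tray seated between the rails against the end wall: fin at scene crop (565,245), three caps upright at (570,160), (600,125) and (668,150). Next, the lamp arm.

```bash
python3 -m handwheel '[[[0,0,5],[-0.35,-3,0],0],[[0,0,6.5],[-0.43,-3.7,-1],0],[[0,0,6.5],[-0.43,-3.7,-1],0],[[0,0,5],[-0.35,-2.8,-1],0],[[0,0,3],[-0.18,-1.47,-1],0]]' >/dev/null
python3 -m handwheel '[[[0,0,0],[0,0,0],0],[[0,0,0],[0,0,0],0]]'>/dev/null
python3 - <<'E'
from h import *
s=st()
ims={c:viewer.camera(c) for c in C}
for n,B,p0 in(("tray",TRAY,[.521,.233,1.64]),("lamp_arm",ARM,[.4598,-.338,-.2363])):
    for c in C:
        d=near(c,n,p0[:2],.02,25,"regions_of")
        if d: print(n,c,d["region"].sum(),fit(p0,B,{c:d["region"].astype(float)}))
cv2.imwrite("pics/a3top.png",cv2.resize(ims["top"],(800,600)))
E
```

```text
t 13.65 tcp [ 0.5086 -0.3467  0.1357] y-ang 1.3276 tilt 0.0022 F [0.1 1.4 0.7] w 0.0852 gf 0.0 j [-0.71  0.48  1.58  0.    1.09 -2.04]
tray scene 630 (array([0.51813367, 0.23084819, 1.66364473]), np.float64(230.27450980392157))
tray top 505 (array([0.52966764, 0.26809628, 1.29653145]), np.float64(503.0941176470588))
lamp_arm scene 1359 (array([ 0.46097746, -0.33733367, -0.24446269]), np.float64(98.9607843137255))
```

```bash
python3 - <<'E'
from ov import *
ims={c:viewer.camera(c) for c in C}
p=np.load("pr.npy")
ov(ims,p,[(p,TRAY)],[("top",(145,140,245,200)),("scene",(280,135,380,195))],5,"pics/ov3.png")
i=cv2.imread("pics/ov3.png"); r=np.vstack([cv2.resize(ims[c][y:y+60,x:x+60],None,fx=5,fy=5,interpolation=cv2.INTER_CUBIC) for c,x,y in(("top",155,140),("scene",290,135))]); cv2.imwrite("pics/ov3.png",np.hstack([i,r]))
E
```

```text
(no output)
```

View pics/ov3.png

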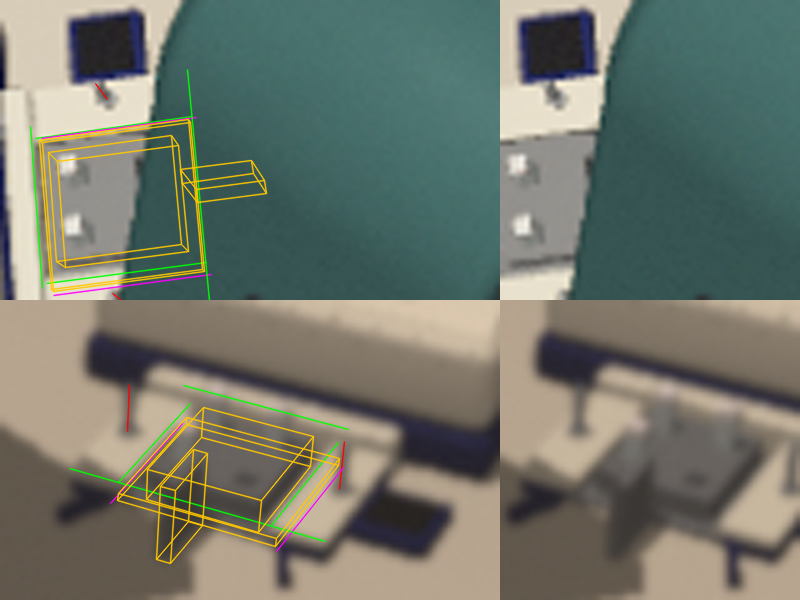

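Top view: grey tray meets the end wall with no bench showing between them, cap images at (67,165) and (75,225). Descend onto the bar.

```bash
python3 -m handwheel '[[[0,0,0.2],[0,-0.15,-2],0],[[0,0,0],[0,-0.1,-2.5],0],[[0,0,0],[0,0,-2.5],0],[[0,0,0],[0,0,-2],0],[[0,0,0],[0,0,-1.5],0]]' |grep -E "eef|^force"
python3 -m handwheel '[[[0,0,0],[0,0,-1.2],0],[[0,0,0],[0,0,-0.7],0],[[0,0,0],[0,0,-0.4],0],[[0,0,0],[0,0,-0.1],0],[[0,0,0],[0,0,0],0]]'|grep -E "eef|^force"
python3 -m handwheel '[[[0,0,0],[0,0,0],100],[[0,0,0],[0,0,0],150],[[0,0,0],[0,0,0],170],[[0,0,0],[0,0,0],185],[[0,0,0],[0,0,0],200]]'|grep -E "eef|^force|gri"
python3 -m handwheel '[[[0,0,0],[0,0,0],255],[[0,0,0],[0,0,0],255],[[0,0,0],[0,0,0],255],[[0,0,0],[0,0,0],255],[[0,0,0],[0,0,0],255]]' >/dev/null
python3 - <<'E'
from h import *
st()
for c in C: viewer.camera(c)
for c in C:
    d=near(c,"lamp_arm",(.46,-.338),.02,25,"regions_of")
    if d: print(c,d["region"].sum(),fit([.46,-.338,-.24],ARM,{c:d["region"].astype(float)}))
E
```

```text
eef_pos: [0.5082, -0.3497, 0.0296]
force: [-0.2, 0.2, -0.1]
eef_pos: [0.5092, -0.3508, 0.0077]
force: [-0.3, -0.7, -0.6]
eef_pos: [0.5089, -0.3507, 0.0076]
force: [0.1, 0.0, -0.3]
gripper_width: 0.0261
grip_force: 0.0
t 15.72 tcp [ 0.5091 -0.3506  0.0078] y-ang 1.3325 tilt 0.0006 F [0.2 0.9 5.7] w 0.021 gf 61.6 j [-0.71  0.65  1.66  0.    0.83 -2.05]
```

```bash
python3 -m handwheel '[[[0,0,0],[0,0,0.5],255],[[0,0,0],[0,0,1],255],[[0,0,0],[0,0,1.5],255],[[0,0,0],[0,0,1.5],255],[[0,0,0],[0,0,1.5],255]]' |grep -E "eef|^force"
python3 -m handwheel '[[[0,0,0],[0,0,2],255],[[0,0,0],[0,0,2.5],255],[[0,0,0],[0,0,2.2],255],[[0,0,0],[0,0,1],255],[[0,0,0],[0,0,0.5],255]]'|grep -E "eef|^force"
python3 -m handwheel '[[[0,0,0],[0,0,0],255],[[0,0,0],[0,0,0],255],[[0,0,0],[0,0,0],255]]'|grep -E "eef|^force|gri"
cat >> h.py <<'E'
def fit3(p0,zu,masks):
    B=[[(x,y,z+zu) for x,y,z in b] for b in ARM]
    return fit(p0,B,masks)
E
python3 - <<'E'
from h import *
s=st(); print(s["ft_torque"])
for c in C: viewer.camera(c)
for c in C:
    L=viewer.regions_of(c,"lamp_arm"); print(c,[(d["at"],d["confidence"]) for d in L])
    d=near(c,"lamp_arm",(.46,-.338),.15,30,"regions_of")
    if d: print(c,d["region"].sum(),fit3([.46,-.338,-.24],s["eef_pos"][2]-.0078,{c:d["region"].astype(float)}))
E
```

```text
eef_pos: [0.508, -0.3501, 0.0675]
force: [-0.0, -0.7, -6.1]
eef_pos: [0.5093, -0.3512, 0.1511]
force: [0.4, 0.7, -6.9]
eef_pos: [0.5077, -0.3497, 0.1476]
force: [-0.2, -0.4, -5.8]
gripper_width: 0.0208
grip_force: 60.2
t 17.0 tcp [ 0.5077 -0.3497  0.1476] y-ang 1.3326 tilt 0.0032 F [-0.2 -0.4 -5.8] w 0.0208 gf 60.2 j [-0.72  0.47  1.56 -0.    1.12 -2.05]
[-8.91806928e-05 -2.99091005e-02  4.02289078e-02]
scene [([224.6, 232.3], 0.84)]
scene 1184 (array([ 0.45901717, -0.33723869, -0.24271582]), np.float64(441.1921568627451))
top []
```

```bash
python3 -m handwheel '[[[0,0,0],[0,0.5,0],255],[[0,0,0],[0,1.2,0],255],[[0,0,0],[0,2,0],255],[[0,0,0],[0,2.6,0],255],[[0,0,0],[0,3,0],255]]' |grep -E "eef|^force"
python3 -m handwheel '[[[0,0,1],[0,3,0],255],[[0,0,1],[0,3,0],255],[[0,0,1],[0,3,0],255],[[0,0,1],[0,3,0],255],[[0,0,1],[0,3,0],255]]' |grep -E "eef|^force"
python3 -m handwheel '[[[0,0,1],[0.6,3,0],255],[[0,0,1],[0.6,3,0],255],[[0,0,1],[0.6,3,0],255],[[0,0,1],[0.6,3,0],255],[[0,0,1],[0.6,3,0],255]]' |grep -E "eef|^force"
python3 -m handwheel '[[[0,0,1],[0.5,3,0],255],[[0,0,1],[0.5,3,0],255],[[0,0,1],[0.5,3,0],255],[[0,0,1],[0.5,2.6,0],255],[[0,0,1],[0.5,2.2,0],255]]' |grep -E "eef|^force"
python3 -m handwheel '[[[0,0,0.5],[0.2,1.8,0],255],[[0,0,0.5],[0.2,1.4,0],255],[[0,0,0.5],[0.2,1,0],255],[[0,0,0.5],[0.1,0.7,0],255],[[0,0,0.5],[0.1,0.4,0],255]]' |grep -E "eef|^force"
python3 -m handwheel '[[[0,0,0],[0,0,0],255],[[0,0,0],[0,0,0],255],[[0,0,0],[0,0,0],255]]' >/dev/null
python3 - <<'E'
from h import *
s=st(); print(s["ft_torque"])
for c in C: viewer.camera(c)
for c in C:
    L=viewer.regions_of(c,"lamp_arm"); print(c,[(d["at"],d["confidence"],d["region"].sum()) for d in L], proj(c,[*s["eef_pos"][:2],s["eef_pos"][2]]))
    d=near(c,"lamp_arm",s["eef_pos"][:2],.15,40,"regions_of")
    p=s["eef_pos"]; 
    if d: print(c,fit3([p[0]-.05,p[1]-.003,.068],p[2]-.0078,{c:d["region"].astype(float)}))
E
```

```text
eef_pos: [0.5087, -0.2566, 0.1494]
force: [0.7, 0.0, -5.6]
eef_pos: [0.5081, -0.1052, 0.1495]
force: [0.3, 0.1, -6.4]
eef_pos: [0.5381, 0.0448, 0.1495]
force: [1.0, -0.4, -6.3]
eef_pos: [0.5627, 0.1834, 0.1494]
force: [-0.1, -0.1, -6.9]
eef_pos: [0.5715, 0.234, 0.1492]
force: [0.1, -0.1, -6.0]
t 19.63 tcp [0.5716 0.2325 0.1492] y-ang 1.6371 tilt 0.0008 F [-0.5 -0.3 -5.3] w 0.0209 gf 60.1 j [ 0.27  0.46  1.56 -0.    1.12 -1.36]
[-0.00390478 -0.01146734 -0.00650911]
scene [([350.5, 133.5], 0.83, np.int64(968))] [[342.91056635 135.57237737]]
scene (array([0.52251425, 0.22908828, 0.04898079]), np.float64(144.05490196078432))
top [([159.0, 172.4], 0.86, np.int64(422))] [[158.17478049 154.82664841]]
top (array([0.51792643, 0.22935058, 0.05909189]), np.float64(452.1843137254902))
```

```bash
python3 -m handwheel '[[[0,0,0],[0,0.2,-0.5],255],[[0,0,0],[0,0.2,-1.2],255],[[0,0,0],[0,0,-1.2],255],[[0,0,0],[0,0,-1.2],255],[[0,0,0],[0,0,-0.9],255]]' |grep -E "eef|^force"
python3 -m handwheel '[[[0,0,0],[0,0,-0.4],255],[[0,0,0],[0,0,0],255],[[0,0,0],[0,0,0],255],[[0,0,0],[0,0,0],255],[[0,0,0],[0,0,0],255]]' >/dev/null
python3 - <<'E'
from h import *
s=st(); p=s["eef_pos"]; pr=np.load("pr.npy")
ims={c:viewer.camera(c) for c in C}
for c in C:
    d=near(c,"lamp_arm",p[:2],.1,40,"regions_of")
    if d: print(c,fit3([p[0]-.05,p[1]-.003,.068],p[2]-.0078,{c:d["region"].astype(float)}))
out=[]
for c,x,y in(("top",135,140),("scene",290,110)):
    i=cv2.resize(ims[c][y:y+75,x:x+80],None,fx=5,fy=5,interpolation=cv2.INTER_CUBIC)
    q=[p[0]-.05*np.cos(.068),p[1]-.05*np.sin(.068),.068]
    for pose,P,col in((q,[(-.09,-.011,0),(-.09,.011,0),(.09,.011,0),(.09,-.011,0)],(0,255,255)),(q,[(-.09,-.011,.03),(-.09,.011,.03),(.09,.011,.03),(.09,-.011,.03)],(0,200,0))):
        w=proj(c,T(pose,P)+[0,0,p[2]-.0078]); cv2.polylines(i,[((w-[x,y]+.5)*5).astype(np.int32)],True,col,1)
    for sgn in(-1,1):
        w=proj(c,T(pr,[(0,sgn*.076,.018),(0,sgn*.076,.055)])); cv2.polylines(i,[((w-[x,y]+.5)*5).astype(np.int32)],False,(0,0,255),1)
    out.append(i)
cv2.imwrite("pics/fin.png",np.hstack(out))
E
```

```text
eef_pos: [0.5705, 0.2371, 0.0968]
force: [-0.4, 0.1, -6.8]
t 20.77 tcp [0.5725 0.2376 0.096 ] y-ang 1.638 tilt 0.0015 F [ 0.5  0.4 -6. ] w 0.0209 gf 60.0 j [ 0.28  0.53  1.6  -0.    1.01 -1.36]
scene (array([0.52279851, 0.23479571, 0.04912888]), np.float64(165.74901960784314))
top (array([0.52033314, 0.23466153, 0.06478248]), np.float64(389.04705882352937))
```

View pics/fin.png

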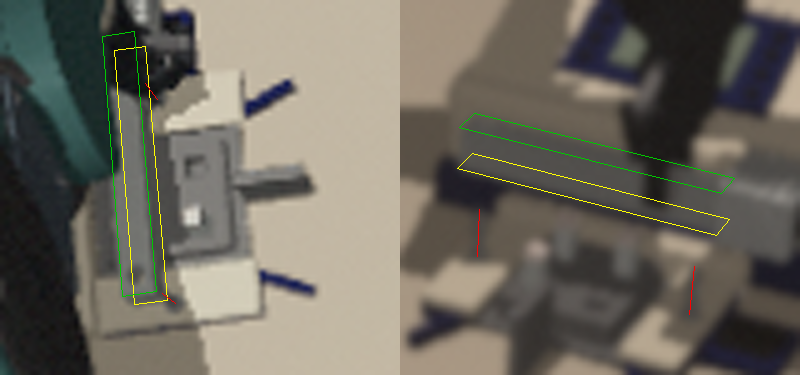

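The last picture shows the bar over both pins with the block on the seat side. Arm pose and reader pose agree within about 2 mm, and the bar's underside is about 33 mm above the tips. Handing in.

```bash
python3 -c "
from h import *
s=st(); print(np.abs(s['joint_vel']).max()); print(bot.finish_job())"
```

```text
t 20.97 tcp [0.5721 0.2375 0.0958] y-ang 1.6381 tilt 0.0008 F [-0.4 -0.7 -6.9] w 0.0211 gf 60.0 j [ 0.28  0.53  1.6  -0.    1.01 -1.36]
0.0018982189904331924
the job is handed in; nothing more can be done
None
```

The job is handed in: the tray is home against the stop and let go, with all three cuvettes standing. The lamp arm is held still and level at its balance point, about 33 mm above the two pins with each hole over its pin to about 2 mm by my measurement; the judge's result was not shown.

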